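# Refit the blade stack of a herb grinder

### The job

The herb grinder has been stripped for cleaning. First take the piece of root left in its chamber out into the waste tub; then slide the tall spacer from the tray down the grinder's shaft until it is fully home on the lower blade, and finally fit the upper blade over the shaft flat on top of the spacer, set square across the lower blade. Lower both parts all the way down rather than letting them drop, and leave the short spacer, the cap nut and the jar where they are.

Things in the scene. Friction and masses are not known exactly. Their poses are not given: they have to be found in the camera images.
- grinder: Upright round steel herb grinder, 212 mm wide, fixed, lid off. Origin on the shaft's axis at desk level. On top an open round chamber: inner diameter 184 mm, floor 125 mm and rim 170 mm above the desk. In it the fixed lower blade: a bar 140 mm long, 18 mm wide along the grinder's x axis, with a round hub 26 mm in diameter, its top 12 mm above the chamber floor. Control panel on the -x side.
- shaft_top (a point): Tip of the grinder's upright shaft, on its axis, 186 mm above the desk. From the tip down: 3 mm chamfer (5 mm wide at the tip), 10 mm of threaded end 9 mm in diameter, 3 mm taper, then plain shaft 12 mm in diameter from 170 mm above the desk down to the lower blade's hub.
- blade_seat (a point): Point on the shaft's axis at the top face of the lower blade's hub, 137 mm above the desk: the underside of the tall spacer must come here. Its x axis is along the lower blade.
- root: Leftover chunk of dried brown root lying in the grinder's chamber beside the shaft, 36 mm long (its x axis) by 22 mm wide (y) by 22 mm high; origin at the centre of its underside. It points roughly from the shaft to the wall, so it is gripped across its width; about 20 g.
- tub: Round open waste tub of grey plastic, standing on the desk on one side of the grinder (left or right), fixed; 160 mm in diameter at the rim, 128 mm at the foot, 110 mm high, wall 3 mm; origin at the centre of its underside.
- tray: Shallow white plastic parts tray, fixed on the desk on the other side of the grinder, 220 mm (x) by 210 mm (y), walls 14 mm high and 3 mm thick, floor 3 mm thick; origin at the centre of its underside. It holds the two spacers, the upper blade and the cap nut.
- spacer: The tall spacer: plain round steel sleeve standing upright in the tray, 24 mm high, outer diameter 24 mm, bore 14 mm right through (1 mm clearance all round on the 12 mm shaft); same both ways up; about 55 g. Origin at the centre of its underside.
- spacer_mid (a point): Centre of the tall spacer, 12 mm above its underside.
- short_spacer: The short spacer, not needed now: same outer diameter and bore as the tall one but only 10 mm high, standing in the tray; left or right of the tray's middle, the tall one on the other side. Origin at the centre of its underside.
- upper_blade: The upper blade, lying flat in the tray: steel bar 110 mm long (its x axis), 18 mm wide, 3 mm thick, the last 16 mm at each end bent slightly up, with a round boss in the middle: outer diameter 26 mm, 12 mm high from the underside, bore 14 mm right through. Boss upward. Origin at the centre of the underside (bar and boss level). About 70 g.
- cap_nut: Domed steel hexagon nut, 19 mm wide and 16 mm high, standing in the tray between the two spacers; not needed now. Origin at the centre of its underside.
- jar: Amber glass jar with a red screw lid, 72 mm in diameter and about 105 mm high, standing on the desk beyond the grinder; not needed. Origin at the centre of its underside.
Things that resemble listed ones, but are neither listed nor needed, are in the scene too. Of the things that look like the upper_blade, take the one that is farthest from the robot's base at the start.

How it is judged (in metres and radians):
On the way, in this order (a step that is already met when the one before it is completed fails the run):
1. the piece of root lies in the waste tub, let go (horizontal distance between root and tub below 0.072 m and z of root in the frame of tub below 0.08 m and contact force between the fingers and root below 0.1 N), for 0.2 s.
2. the tall spacer is on the shaft, fully home on the lower blade (horizontal distance between spacer_mid and blade_seat below 0.003 m and z of spacer_mid in the frame of blade_seat below 0.0145 m and angle between the z axis of spacer and the z axis of blade_seat, either way round below 0.08 rad), for 0.2 s.
At the end, for the whole second after the job is handed in: Root in the tub, below its rim; tall spacer on the shaft, upright, resting on the lower blade's hub (within 2.5 mm); upper blade on the shaft, boss up, flat (4.5 degrees) on the spacer (2.5 mm) and within 20 degrees of square across the lower blade; all let go and at rest (all of step 2 and horizontal distance between root and tub below 0.072 m and z of root in the frame of tub below 0.08 m and horizontal distance between upper_blade and blade_seat below 0.003 m and z of upper_blade in the frame of blade_seat between 0.0215 and 0.0265 m and angle between upper_blade's own z axis and vertical below 0.08 rad and angle between the x axis of upper_blade and the x axis of blade_seat, either way round above 1.22 rad and linear speed of each of upper_blade, root below 0.02 m/s); the robot touches nothing.
It fails at once if the short spacer is shifted more than 25 mm (distance of short_spacer from where it was at the start of the episode above 0.025 m).
It fails at once if the cap nut is shifted more than 25 mm (distance of cap_nut from where it was at the start of the episode above 0.025 m).
It fails at once if the jar is shifted more than 25 mm (distance of jar from where it was at the start of the episode above 0.025 m).
It fails at once if the tall spacer is dropped down the shaft (faster than 0.5 m/s on it) (horizontal distance between spacer_mid and blade_seat below 0.01 m and z of spacer_mid in the frame of blade_seat below 0.05 m and linear speed of spacer above 0.5 m/s).
It fails at once if the upper blade is dropped down the shaft (faster than 0.5 m/s on it) (horizontal distance between upper_blade and blade_seat below 0.01 m and z of upper_blade in the frame of blade_seat below 0.045 m and linear speed of upper_blade above 0.5 m/s).
It also fails if it takes over 72 s, if anything falls off the work surface, if the arm or the gripper's body presses on something with over 40 N, if the wrist force passes 120 N, or if a joint passes its speed limit or range.

### The arm

A 6-joint arm with a two-finger parallel gripper is mounted at the origin on the work surface. World frame = base frame: x ahead of the robot, y to its left, z up, the work surface at z = 0. Lengths are in m, angles in degrees, forces in N, time in s.
With the tool pointing down it reaches from about 0.3 to 0.75 m from the base axis. Payload 8.5 kg.
Tool frame: the origin (TCP) lies midway between the tips of the shut fingers; the grasp point (between the pads) lies 19 mm behind it (env.grasp_offset is the distance from the TCP to the grasp point, in m); z points along the fingers, y is the line along which they close (so a half turn about z gives the same grasp; the last joint's range is limited). The gripper opens to 85 mm and grips with 20 to 120 N. Pads are 22 mm wide; open, the fingers measure 114 mm over their backs; the gripper's body (76 mm by 85 mm) begins 54 mm behind the grasp point. The pads swing forward as they close: fully open they stand 13 mm farther back than shut.
Start: joints at [61.232, 21.807, 74.336, -0, 83.858, -12.336], TCP at [0.156, 0.528, 0.231] pointing down, gripper open.
Joint ranges: [-178.18, 178.18], [-50.72, 133.34], [12.68, 142.11], [-81.47, 261.47], [9.98, 163.14], [-165.26, 165.26]. Speed limits (degrees/s): [136.94, 136.94, 180, 180, 180, 180].

### API

Orientations are given as a 3x3 rotation matrix whose columns are the frame's x, y, z axes.
In Python, from rig import env gives the robot as it stands.
- The arm moves only by the tool servo_tool, never from a script. Its argument "deltas" is text: rows parted by semicolons, each of 7 numbers parted by spaces: the opening, from 0 (shut) to 1 (fully open), then the shift along the tool's x, y, z in mm, then the turn, a rotation vector about the tool's x, y, z in rad. A call has 1 to 8 rows; each row shifts and turns the commanded pose from where the row before left it, along the tool's axes as they then stand; what a row does not reach is not made up. A row lasts 1/12 s, in which the tool goes at most 41.7 mm and 7.16 degrees, less where a joint would pass 70% of its speed; a pose out of reach is approached as far as the arm can. A call is refused whole if a number of a shift passes 41.7 or a number of a turn 0.125, either way. A call with a gripper value outside its range is refused whole. The fingers move at their own pace and stop on an object; "newtons" is the grip in N (left out, the last holds). Time passes only in rows, so rows that do not move let the fingers close. It gives the time, the measured TCP pose, the force, the opening and the grip force at its end, in the units of the state.
- env.observe(): the state, without advancing time (a new reading comes with each control period).
- env.get_image(name): name is "scene" or "side" or "wrist"; returns a dict with "img" (480x640x3 uint8, red, green, blue), "depth" (480x640 float32, m along the optical axis (not along the pixel's ray), 0 where there is no reading), "camera_matrix" (3x3 intrinsics, pixels), "D" ([k1, k2, p1, p2, k3] as OpenCV has them; the pictures are not rectified), "world_to_cam" (4x4, takes a point from world to camera coordinates). Camera axes: x right, y down, z forward; pixel columns grow to the right and rows downward; lengths in m; the calibration is good to about 2 mm. A picture is of the moment at which its call begins.
- env.close_job(): hands the job in; it is judged then, once.
Trained networks look in a picture, given as the dict that the camera call returned (one of the last four; its "shot" number tells which), for a name from the list of things; names that differ only in an ending like _2 or _b are one class to them, and where a whole thing is asked for, a point or a joint stands for the part that bears it (a point fixed in the world has none). Each returns a list of dicts, best first, with "conf" (0 to 1); they miss things now and then, are a little off and sometimes report something else, mostly with a low value. They report only what shows in the picture. A call takes as long as a camera call. They do not tell look-alikes from the thing itself.
- env.spot_in(name, picture): "bbox" ([centre column, centre row, width, height] in pixels, round what is visible of it).
- env.spot_point(name, picture): "uv" ([column, row] in pixels: a listed point, or the origin of a listed thing).
The state is a dict: "time_s": time; "q": joint angles; "qvel": joint speeds; "joint_efforts": joint torques, N m; "position": TCP position; "tool_rot": TCP orientation; "ft_force": force on the tool from outside, world axes, zero at the start; "wrist_torque": the same for the moment, N m; "grip_width": finger opening in m; "gripper_force": force on a finger pad.
Only numpy, scipy, OpenCV 4.12 (cv2) and the standard library are available. Lean on these libraries where they do the work, as an engineer would, in place of code of your own. Each camera call takes 0.05 s, during which the arm holds its last target. There are 200 camera calls.

## Working session

There is one attempt and no reset: what is moved stays moved. The work goes in short steps, Python scripts to look and compute and a tool call to move; the robot and the scene stay as the last step left them, time stands still between calls to the robot, and variables do not carry over. Pictures are saved under pics/ and viewed, at most 12 in all, crops included, and the job is handed in when it is done.

Besides the shell and the picture viewer there is one more tool, called after "Call:" as name(argument=value, ...) on one line, values as JSON. servo_tool: Moves the arm, as the interface text tells. Its arguments: {"type":"object","properties":{"deltas":{"type":"string"},"newtons":{"type":"number"}},"required":["deltas"]}

```bash
ls; mkdir -p pics; cat > h.py <<'E'
import numpy as np, cv2
from rig import env
def ray(p,uv):
    n=cv2.undistortPoints(np.array([[uv]],float),p["camera_matrix"],np.array(p["D"],float))[0,0]
    T=np.linalg.inv(p["world_to_cam"]); return T[:3,3],T[:3,:3]@np.array([n[0],n[1],1.])
def atz(p,uv,z):
    o,d=ray(p,uv); return o+d*(z-o[2])/d[2]
def dep(p,uv):
    o,d=ray(p,uv); return o+d*p["depth"][int(round(uv[1])),int(round(uv[0]))]
def proj(p,X):
    W=np.array(p["world_to_cam"]); r,_=cv2.Rodrigues(W[:3,:3])
    return cv2.projectPoints(np.array(X,float).reshape(-1,1,3),r,W[:3,3],p["camera_matrix"],np.array(p["D"],float))[0][:,0]
def cloud(p):
    h,w=p["depth"].shape; v,u=np.mgrid[:h,:w]
    n=cv2.undistortPoints(np.stack([u,v],-1).reshape(-1,1,2).astype(float),p["camera_matrix"],np.array(p["D"],float))[:,0]
    d=p["depth"].reshape(-1,1); T=np.linalg.inv(p["world_to_cam"])
    X=np.c_[n*d,d]@T[:3,:3].T+T[:3,3]; X[d[:,0]==0]=np.nan
    return X.reshape(h,w,3)
def save(p,name,box=None,s=1):
    i=p["img"][...,::-1]
    if box: i=i[box[1]:box[3],box[0]:box[2]]
    cv2.imwrite("pics/"+name,cv2.resize(i,None,fx=s,fy=s,interpolation=cv2.INTER_CUBIC))
E
python3 - <<'E'
from h import *
np.set_printoptions(precision=4,suppress=True)
for c in ["scene","side","wrist"]:
    p=env.get_image(c); save(p,c+"0.png")
    print(c,np.linalg.inv(p["world_to_cam"])[:3].round(3).tolist())
    for n in ["grinder","shaft_top","blade_seat","root","tub","tray","spacer","spacer_mid","short_spacer","upper_blade","cap_nut","jar"]:
        try: r=env.spot_point(n,p)
        except Exception as e: print(n,e); continue
        print(n,[(np.round(a["uv"]).tolist(),round(a["conf"],2),dep(p,a["uv"]).round(3).tolist() if 0<=a["uv"][0]<639 and 0<=a["uv"][1]<479 else 0) for a in r[:4]])
E
```

```text
pics
scene [[0.493, 0.568, -0.659, 1.472], [0.87, -0.329, 0.368, -0.54], [-0.007, -0.755, -0.656, 1.08]]
grinder [([343.0, 283.0], 0.56, [0.64, -0.058, 0.111])]
shaft_top [([342.0, 233.0], 0.75, [0.513, 0.013, 0.138]), ([442.0, 308.0], 0.15, [0.77, 0.139, 0.042])]
blade_seat [([344.0, 245.0], 0.73, [0.556, -0.006, 0.141]), ([237.0, 312.0], 0.45, [0.57, -0.297, 0.077])]
root [([364.0, 242.0], 0.48, [0.575, 0.038, 0.148])]
tub [([238.0, 309.0], 0.6, [0.57, -0.292, 0.084])]
tray [([424.0, 241.0], 0.97, [0.519, 0.274, 0.004])]
spacer [([399.0, 235.0], 0.67, [0.471, 0.223, 0.01])]
spacer_mid [([398.0, 230.0], 0.58, [0.469, 0.217, 0.031])]
short_spacer [([432.0, 222.0], 0.58, [0.471, 0.335, 0.013])]
upper_blade [([360.0, 208.0], 0.71, [0.303, 0.196, 0.003]), ([431.0, 246.0], 0.68, [0.555, 0.269, 0.017]), ([402.0, 194.0], 0.68, [0.315, 0.34, 0.008]), ([258.0, 254.0], 0.6, [0.348, -0.153, 0.015])]
cap_nut [([412.0, 227.0], 0.36, [0.461, 0.272, 0.014])]
jar [([439.0, 306.0], 0.67, [0.764, 0.134, 0.046])]
side [[0.874, -0.348, 0.338, 0.225], [-0.485, -0.643, 0.593, -0.528], [0.011, -0.682, -0.
[... 685 characters left out ...]
0.463, 0.318, 0.006])]
upper_blade [([190.0, 257.0], 0.79, [0.289, 0.19, 0.001]), ([180.0, 210.0], 0.78, [0.313, 0.339, 0.014]), ([275.0, 198.0], 0.62, [0.538, 0.266, 0.014]), ([271.0, 371.0], 0.6, [0.335, -0.151, -0.001])]
cap_nut [([246.0, 209.0], 0.41, [0.459, 0.265, 0.014])]
jar [([364.0, 200.0], 0.9, [0.642, 0.027, 0.155]), ([240.0, 197.0], 0.68, [0.465, 0.32, 0.008])]
wrist [[0.283, 0.907, 0.311, 0.076], [0.959, -0.268, -0.092, 0.551], [-0.0, 0.324, -0.946, 0.374]]
grinder []
shaft_top []
blade_seat []
root []
tub []
tray []
spacer []
spacer_mid []
short_spacer []
upper_blade [([225.0, 348.0], 0.96, [0.152, 0.484, 0.251]), ([126.0, 362.0], 0.77, [0.287, 0.21, 0.012])]
cap_nut []
jar []
```

```bash
python3 - <<'E'
import cv2,numpy as np
a=cv2.imread("pics/scene0.png")[140:400,180:500];b=cv2.imread("pics/side0.png")[140:440,140:460]
cv2.imwrite("pics/a1.png",cv2.resize(a,None,fx=2.3,fy=2.3,interpolation=2));cv2.imwrite("pics/b1.png",cv2.resize(b,None,fx=2,fy=2,interpolation=2))
E
```

```text
(no output)
```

View pics/a1.png

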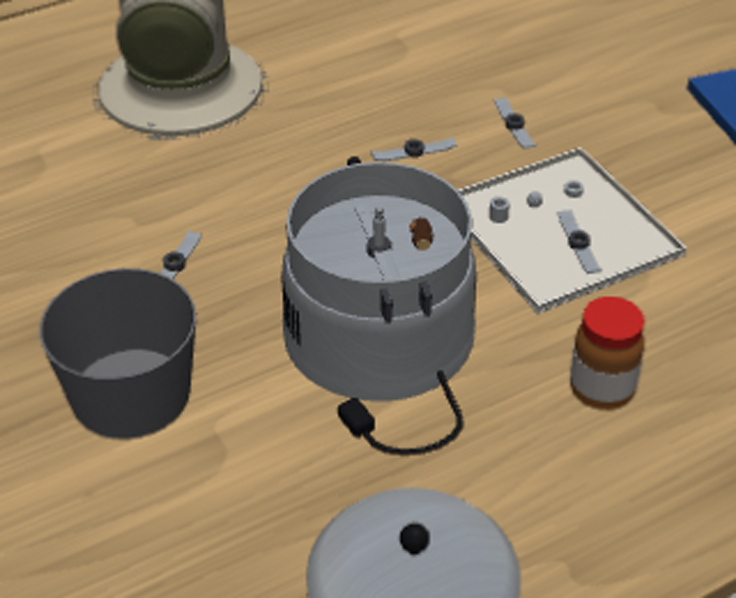

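View pics/b1.png

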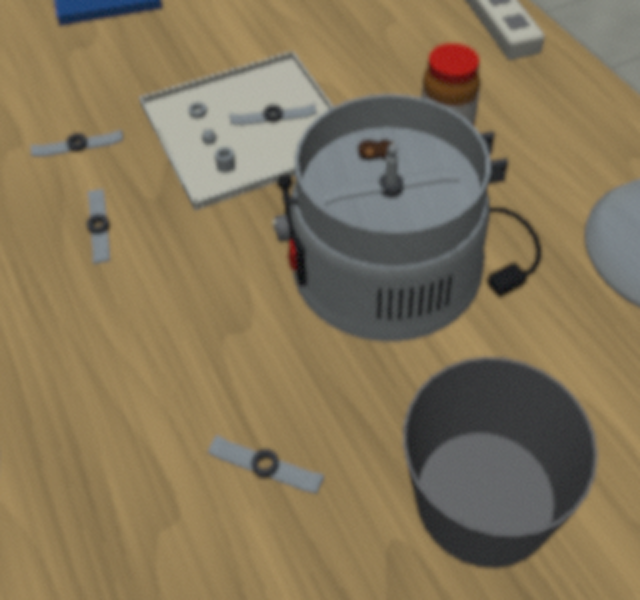

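```bash
python3 - <<'E'
from h import *
from scipy.optimize import least_squares
np.set_printoptions(precision=4,suppress=True)
def circ(P,c0,R=None):
    f=lambda q:np.hypot(P[:,0]-q[0],P[:,1]-q[1])-(R or q[2])
    r=least_squares(f,list(c0)+[0.09],loss="soft_l1",f_scale=.002); return r.x,len(P)
for c in ["scene","side"]:
    p=env.get_image(c); X=cloud(p); F=X.reshape(-1,3); z=F[:,2]; d=lambda a:np.hypot(F[:,0]-a[0],F[:,1]-a[1])
    print(c)
    m=(z>.1665)&(z<.174)&(d((.555,-.005))>.08)&(d((.555,-.005))<.115); print(" rim",circ(F[m],(.555,-.005)))
    m=(z>.105)&(z<.115)&(d((.51,-.29))<.1)&(F[:,0]<1); print(" tub",circ(F[m],(.51,-.29)),m.sum(), F[m].min(0),F[m].max(0))
    m=(z>.142)&(z<.19)&(d((.555,-.005))<.02); print(" shaft",np.nanmedian(F[m],0),m.sum(),np.nanmax(z[m]))
    m=(z>.129)&(z<.165)&(d((.555,-.005))<.085)&(d((.555,-.005))>.016); Q=F[m]; img=p["img"].reshape(-1,3)[m].astype(int)
    br=(img[:,0]-img[:,2]>25); Q=Q[br]; print(" root",Q.mean(0),Q.min(0),Q.max(0),len(Q))
    u,s,v=np.linalg.svd(Q[:,:2]-Q[:,:2].mean(0)); print("  dir",v[0],s)
    # tray objects
    m=(z>.006)&(z<.05)&(abs(F[:,0]-.515)<.1)&(abs(F[:,1]-.277)<.095)
    mk=m.reshape(480,640).astype(np.uint8); n,l,st,_=cv2.connectedComponentsWithStats(mk)
    for i in range(1,n):
        if st[i,4]>25:
            Q=X[l==i]; u,s,v=np.linalg.svd(Q[:,:2]-Q[:,:2].mean(0),full_matrices=False); print(" obj",st[i],np.median(Q,0),Q.min(0),Q.max(0),v[0])
E
```

```text
scene
 rim (array([ 0.5556, -0.0045,  0.0936]), 488)
 tub (array([ 0.4999, -0.2785,  0.0774]), 411) 411 [ 0.4181 -0.3572  0.105 ] [ 0.5804 -0.1999  0.1149]
 shaft [ 0.5573 -0.0061  0.1652] 74 0.18655260544576502
 root [0.5699 0.039  0.1445] [0.5504 0.0278 0.1307] [0.5856 0.0532 0.151 ] 92
  dir [ 0.926  -0.3774] [0.1013 0.048 ]
 obj [424 218  13  16  76] [0.4716 0.3255 0.0099] [0.4429 0.3068 0.006 ] [0.5086 0.344  0.0182] [ 0.9465 -0.3227]
 obj [408 220  11  16  61] [0.4607 0.2746 0.0093] [0.4326 0.2641 0.006 ] [0.4878 0.3004 0.0234] [ 0.9433 -0.3319]
 obj [438 220  13  13  35] [0.4971 0.3546 0.007 ] [0.4723 0.343  0.0061] [0.5223 0.3713 0.0117] [ 0.9642 -0.2652]
 obj [392 222  13  19 105] [0.4611 0.223  0.0189] [0.4151 0.2082 0.0062] [0.4863 0.2552 0.034 ] [ 0.8679 -0.4967]
 obj [418 231  26  31 250] [0.5474 0.2729 0.0091] [0.49   0.2297 0.006 ] [0.6092 0.3077 0.0212] [ 0.9473 -0.3203]
 obj [438 239  16   9  31] [0.5615 0.3129 0.0072] [0.5429 0.2911 0.006 ] [0.5768 0.329  0.011 ] [-0.5796 -0.8149]
side
 rim (array([ 0.5538, -0.0055,  0.0936]), 681)
 tub (array([ 0.4978, -0.2798,  0.0778]), 740) 740 [ 0.4186 -0.3593  0.105 ] [ 0.5774 -0.1997  0.1135]
 shaft [ 0.5523 -0.0079  0.1658] 105 0.18644304597786587
 root [0.558  0.0377 0.1436] [0.5475 0.0308 0.1355] [0.572  0.0459 0.1483] 70
  dir [-0.9341  0.3571] [0.0601 0.0235]
 obj [234 191  11   8  59] [0.4633 0.3272 0.0117] [0.4517 0.3178 0.006 ] [0.4794 0.3499 0.0162] [-0.1669 -0.986 ]
 obj [255 191  44  11 216] [0.5454 0.2743 0.0085] [0.4915 0.2521 0.006 ] [0.6032 0.3048 0.0185] [-0.9495  0.3137]
 obj [241 204   7  10  45] [0.4557 0.2711 0.0149] [0.4486 0.2613 0.0062] [0.4651 0.2916 0.0214] [ 0.0455 -0.999 ]
 obj [247 212  11  15 113] [0.4561 0.216  0.0217] [0.4451 0.2083 0.0062] [0.4763 0.2514 0.0298] [-0.4624 -0.8867]
```

```bash
cat >> h.py <<'E'
from scipy.spatial.transform import Rotation as Ro
def plan(tgt,ydir,o=None):
    """shift in world mm, as tool-axis shift at current yaw, and turn about tool z to bring tool y on ydir (mod 180, nearest)"""
    o=o or env.observe(); R=np.array(o["tool_rot"]); P=np.array(o["position"])
    t=R.T@(np.array(tgt)-P)*1000
    y=R.T@np.array([ydir[0],ydir[1],0]); a=np.arctan2(-y[0],y[1]); a=(a+np.pi/2)%np.pi-np.pi/2
    print("shift mm (tool axes now)",t.round(1),"turn z rad",a.round(3),"q6",np.round(o["q"][5],1),"t",o["time_s"])
def down(): # small tilt from vertical
    o=env.observe(); print("tool",np.round(o["tool_rot"],3).tolist(),np.round(o["position"],4),o["grip_width"])
E
python3 - <<'E'
from h import *
down(); plan((.563,.037,.30),(1,0.))
p=env.get_image("side")
for c in ["side","scene"]:
    p=env.get_image(c); g=cv2.cvtColor(p["img"],7)
    # lower blade: pixels raised to .133..141 at r 25..68
    X=cloud(p).reshape(-1,3); r=np.hypot(X[:,0]-.5547,X[:,1]+.005)
    m=(X[:,2]>.1305)&(X[:,2]<.142)&(r>.03)&(r<.068)
    I=p["img"].reshape(-1,3).astype(int); m&=abs(I[:,0]-I[:,2])<25
    Q=X[m]-[.5547,-.005,0]; a=np.degrees(np.arctan2(Q[:,1],Q[:,0]))%180
    print(c,m.sum(),np.histogram(a,18,(0,180))[0])
E
```

```text
tool [[-0.959, 0.283, -0.0], [0.283, 0.959, -0.0], [0.0, -0.0, -1.0]] [0.1556 0.5275 0.2313] 0.0857306179145901
shift mm (tool axes now) [-529.5 -355.2  -68.7] turn z rad 1.284 q6 -12.3 t 2.05
side 311 [  2   0   0   0   0   0   2  10   5   9   5   0   0   0   3  88 109  78]
scene 146 [ 5  0  0  0  1  3  6  3  5  2  2  1  1  4  0 31 51 31]
```

Call:
servo_tool(deltas="1 -33 -22 -10 0 0 0;1 -33 -22 -10 0 0 0;1 -33 -22 -10 0 0 0;1 -33 -22 -10 0 0 0;1 -33 -22 -10 0 0 0;1 -33 -22 -10 0 0 0;1 -33 -22 -9 0 0 0;1 -33 -22 0 0 0 0")

```text
time_s: 2.87
position: [0.3603, 0.2826, 0.3022]
tool_rot: [[-0.959, 0.283, 0.003], [0.283, 0.959, 0.001], [-0.003, 0.002, -1.0]]
ft_force: [-0.1, 0.6, 0.7]
grip_width: 0.0856
gripper_force: 0.0
```

Call:
servo_tool(deltas="1 -33 -22 0 0 0 0;1 -33 -22 0 0 0 0;1 -33 -22 0 0 0 0;1 -33 -22 0 0 0 0;1 -33 -22 0 0 0 0;1 -33 -22 0 0 0 0;1 -33 -22 0 0 0 0;1 -34 -25 0 0 0 0")

```text
time_s: 3.53
position: [0.5632, 0.0362, 0.3004]
tool_rot: [[-0.959, 0.283, 0.0], [0.283, 0.959, 0.0], [-0.0, 0.0, -1.0]]
ft_force: [0.9, 0.2, 1.0]
grip_width: 0.0855
gripper_force: 0.0
```

Call:
servo_tool(deltas="1 0 0 0 0 0 0.12;1 0 0 0 0 0 0.12;1 0 0 0 0 0 0.12;1 0 0 0 0 0 0.12;1 0 0 0 0 0 0.12;1 0 0 0 0 0 0.12;1 0 0 0 0 0 0.12;1 0 0 0 0 0 0.12")

```text
time_s: 4.2
position: [0.5622, 0.0378, 0.3003]
tool_rot: [[-0.313, 0.95, -0.0], [0.95, 0.313, -0.0], [-0.0, -0.0, -1.0]]
ft_force: [0.3, 0.3, -1.2]
grip_width: 0.0856
gripper_force: 0.0
```

Call:
servo_tool(deltas="0.6 0 0 0 0 0 0.11;0.6 0 0 0 0 0 0.11;0.6 0 0 0 0 0 0.1;0.6 0 0 0 0 0 0")

```text
time_s: 4.53
position: [0.5622, 0.0378, 0.3003]
tool_rot: [[-0.0, 1.0, -0.0], [1.0, 0.0, -0.0], [-0.0, -0.0, -1.0]]
ft_force: [-0.1, -0.2, -0.3]
grip_width: 0.0509
gripper_force: 0.0
```

```bash
python3 - <<'E'
from h import *
down()
p=env.get_image("wrist"); save(p,"w1.png",None,1.2)
np.save("w1.npy",p,allow_pickle=True)
for n in ["shaft_top","root","blade_seat"]: print(n,[(np.round(a["uv"]).tolist(),round(a["conf"],2)) for a in env.spot_point(n,p)[:2]])
print(proj(p,[[.5547,-.005,.186],[.5547,-.005,.137]]))
X=cloud(p).reshape(-1,3); I=p["img"].reshape(-1,3).astype(int); r=np.hypot(X[:,0]-.5547,X[:,1]+.005)
m=(X[:,2]>.141)&(X[:,2]<.155)&(I[:,0]-I[:,2]>20)&(r<.085); Q=X[m]; print("root",m.sum(),Q.mean(0),cv2.minAreaRect((Q[:,:2]*1000).astype(np.float32)))
E
```

```text
tool [[-0.0, 1.0, -0.0], [1.0, 0.0, -0.0], [-0.0, -0.0, -1.0]] [0.5622 0.0378 0.3003] 0.05088198666424352
shaft_top [([308.0, 282.0], 0.91)]
root [([315.0, 212.0], 0.64)]
blade_seat [([313.0, 262.0], 0.81)]
[[311.75785644 283.24686971]
 [313.02841473 261.50652257]]
root 679 [0.56206873 0.0432474  0.14550321] ((562.2183227539062, 42.2523078918457), (20.224315643310547, 37.119468688964844), 72.28486633300781)
```

View pics/w1.png

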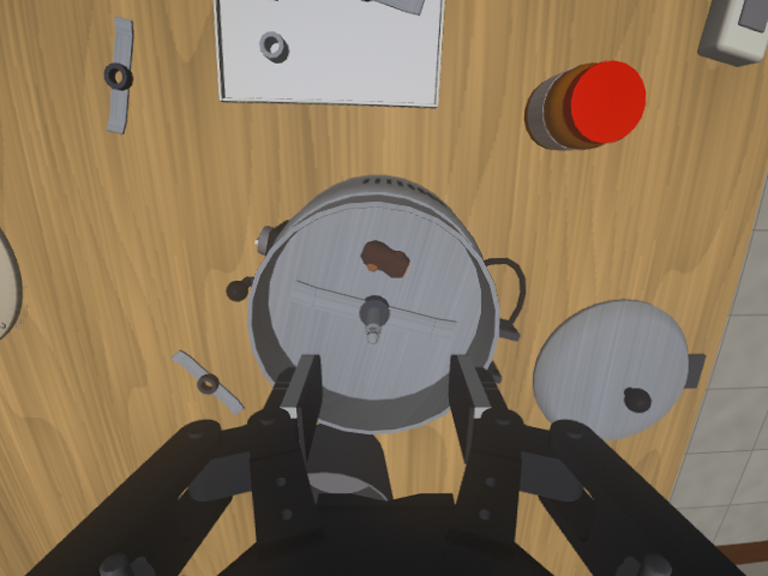

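Call:
servo_tool(deltas="0.46 4 0 0 0 0 0;0.46 0 0 0 0 0 -0.12;0.46 0 0 0 0 0 -0.12;0.46 0 0 0 0 0 -0.12;0.46 0 0 0 0 0 -0.12;0.46 0 0 0 0 0 -0.12;0.46 0 0 0 0 0 -0.12;0.46 0 0 0 0 0 -0.12")

```text
time_s: 5.4
position: [0.5622, 0.0421, 0.3003]
tool_rot: [[-0.752, 0.659, 0.0], [0.659, 0.752, 0.0], [0.0, 0.0, -1.0]]
ft_force: [0.2, -0.1, 0.2]
grip_width: 0.0392
gripper_force: 0.0
```

Call:
servo_tool(deltas="0.46 0 0 20 0 0 -0.12;0.46 0 0 25 0 0 -0.12;0.46 0 0 25 0 0 -0.12;0.46 0 0 15 0 0 -0.06;0.46 0 0 0 0 0 0;0.46 0 0 0 0 0 0")

```text
time_s: 5.9
position: [0.5622, 0.042, 0.2154]
tool_rot: [[-0.953, 0.303, -0.001], [0.303, 0.953, 0.0], [0.001, -0.0, -1.0]]
ft_force: [0.8, 0.6, 0.6]
grip_width: 0.0392
gripper_force: 0.0
```

```bash
python3 - <<'E'
from h import *
down()
p=env.get_image("wrist"); save(p,"w2.png",None,1.2)
X=cloud(p).reshape(-1,3); I=p["img"].reshape(-1,3).astype(int); r=np.hypot(X[:,0]-.5547,X[:,1]+.005)
m=(X[:,2]>.138)&(X[:,2]<.152)&(I[:,0]-I[:,2]>20)&(r<.085); Q=X[m]; print("root",m.sum(),Q.mean(0),cv2.minAreaRect((Q[:,:2]*1000).astype(np.float32)))
E
```

```text
tool [[-0.953, 0.303, -0.001], [0.303, 0.953, 0.0], [0.001, -0.0, -1.0]] [0.5622 0.042  0.2154] 0.03924347501986435
root 1231 [0.56050102 0.04258199 0.14545796] ((561.9632568359375, 41.60955810546875), (20.834787368774414, 38.14710998535156), 73.14268493652344)
```

View pics/w2.png

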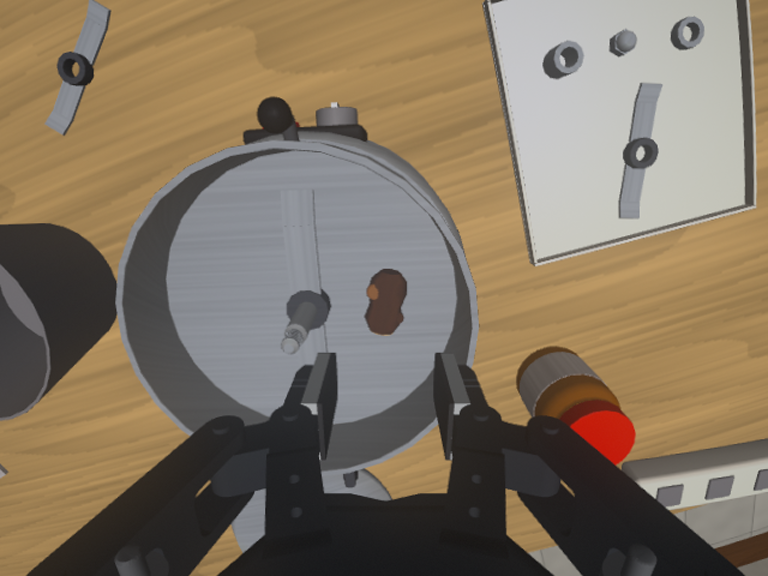

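Call:
servo_tool(deltas="0.46 0 0 25 0 0 0;0.46 0 0 25 0 0 0;0.46 0 0 18 0 0 0;0.46 0 0 10 0 0 0;0.46 0 0 8 0 0 0;0.46 0 0 0 0 0 0")

```text
time_s: 6.45
position: [0.5648, 0.0418, 0.1384]
tool_rot: [[-0.953, 0.302, 0.013], [0.302, 0.953, -0.004], [-0.014, 0.0, -1.0]]
ft_force: [-13.2, 7.3, 50.1]
grip_width: 0.0395
gripper_force: 22.4
```

Call:
servo_tool(deltas="0 0 0 0 0 0 0;0 0 0 0 0 0 0;0 0 0 0 0 0 0;0 0 0 0 0 0 0;0 0 0 0 0 0 0;0 0 0 0 0 0 0", newtons=30)

```text
time_s: 6.95
position: [0.5649, 0.0417, 0.1347]
tool_rot: [[-0.953, 0.303, 0.01], [0.303, 0.953, -0.001], [-0.01, 0.002, -1.0]]
ft_force: [-3.0, 0.2, 22.1]
grip_width: 0.021
gripper_force: 29.2
```

Call:
servo_tool(deltas="0 0 0 -10 0 0 0;0 0 0 -20 0 0 0;0 0 0 -30 0 0 0;0 0 0 -30 0 0 0;0 0 0 -15 0 0 0;0 0 0 0 0 0 0")

```text
time_s: 7.45
position: [0.5638, 0.0417, 0.2397]
tool_rot: [[-0.953, 0.303, 0.009], [0.303, 0.953, -0.001], [-0.009, 0.002, -1.0]]
ft_force: [-0.2, -0.5, -0.5]
grip_width: 0.0212
gripper_force: 30.6
```

```bash
python3 - <<'E'
from h import *
down(); plan((.499,-.279,.235),(.303,.953))
E
```

```text
tool [[-0.953, 0.303, 0.009], [0.303, 0.953, -0.001], [-0.009, 0.002, -1.0]] [0.5638 0.0417 0.2397] 0.02124554849025707
shift mm (tool axes now) [ -35.3 -325.3    4.5] turn z rad 0.0 q6 -80.1 t 7.45
```

Call:
servo_tool(deltas="0 -3.5 -32.5 0 0 0.009 0;0 -3.5 -32.5 0 0 0 0;0 -3.5 -32.5 0 0 0 0;0 -3.5 -32.5 0 0 0 0;0 -3.5 -32.5 0 0 0 0;0 -3.5 -32.5 0 0 0 0;0 -3.5 -32.5 0 0 0 0;0 -3.5 -32.5 0 0 0 0")

```text
time_s: 8.12
position: [0.5099, -0.216, 0.2343]
tool_rot: [[-0.953, 0.303, -0.008], [0.303, 0.953, 0.003], [0.009, -0.0, -1.0]]
ft_force: [0.2, -0.7, 0.2]
grip_width: 0.0211
gripper_force: 30.6
```

Call:
servo_tool(deltas="0 -3.5 -32.5 0 0 0 0;0 -3.5 -32.5 0 0 0 0;0 0 0 30 0 0 0;0 0 0 40 0 0 0;0 0 0 40 0 0 0;0 0 0 35 0 0 0;0 0 0 20 0 0 0;0 0 0 0 0 0 0")

```text
time_s: 8.78
position: [0.4943, -0.2768, 0.065]
tool_rot: [[-0.953, 0.303, -0.015], [0.303, 0.953, 0.008], [0.017, 0.003, -1.0]]
ft_force: [0.9, -0.1, -0.6]
grip_width: 0.0213
gripper_force: 30.6
```

Call:
servo_tool(deltas="0.5 0 0 0 0 0 0;0.5 0 0 0 0 0 0;0.5 0 0 0 0 0 0;0.5 0 0 0 0 0 0;0.5 0 0 -40 0 0 0;0.5 0 0 -40 0 0 0;0.5 0 0 -40 0 0 0;0.5 0 0 -40 0 0 0")

```text
time_s: 9.45
position: [0.4971, -0.2783, 0.2322]
tool_rot: [[-0.953, 0.302, -0.007], [0.302, 0.953, 0.002], [0.007, -0.001, -1.0]]
ft_force: [1.0, -0.3, 0.7]
grip_width: 0.0427
gripper_force: 0.0
```

```bash
python3 - <<'E'
from h import *
down(); 
p=env.get_image("scene")
I=p["img"].astype(int); X=cloud(p)
m=(I[...,0]-I[...,2]>25)&(np.hypot(X[...,0]-.499,X[...,1]+.279)<.075)&(X[...,2]<.1)&(X[...,2]>.004); print("root in tub px",m.sum(),X[m].mean(0) if m.any() else 0)
m=(I[...,0]-I[...,2]>25)&(np.hypot(X[...,0]-.5547,X[...,1]+.005)<.085)&(X[...,2]>.12);print("root px in chamber",m.sum())
plan((.459,.22,.20),(.303,.953))
E
```

```text
tool [[-0.953, 0.302, -0.007], [0.302, 0.953, 0.002], [0.007, -0.001, -1.0]] [ 0.4971 -0.2783  0.2322] 0.042654171442061024
root in tub px 58 [ 0.51641696 -0.29435004  0.01701582]
root px in chamber 0
shift mm (tool axes now) [189.4 464.7  36.7] turn z rad 0.001 q6 -113.5 t 9.5
```

Call:
servo_tool(deltas="0.5 14.6 35.8 0 0 -0.009 0;0.5 14.6 35.8 0 0 0 0;0.5 14.6 35.8 0 0 0 0;0.5 14.6 35.8 0 0 0 0;0.5 14.6 35.8 0 0 0 0;0.5 14.6 35.8 0 0 0 0;0.5 14.6 35.8 0 0 0 0;0.5 14.6 35.8 0 0 0 0")

```text
time_s: 10.17
position: [0.472, 0.0315, 0.23]
tool_rot: [[-0.953, 0.302, 0.002], [0.302, 0.953, -0.0], [-0.002, 0.0, -1.0]]
ft_force: [0.6, 0.1, 0.3]
grip_width: 0.0421
gripper_force: 0.0
```

Call:
servo_tool(deltas="0.5 14.6 35.8 0 0 0 0;0.5 14.6 35.8 0 0 0 0;0.5 14.6 35.8 0 0 0 0;0.5 14.6 35.8 0 0 0 0;0.5 14.6 35.8 0 0 0 0;0.5 0 0 0 0 0 0.12;0.5 0 0 0 0 0 0.12;0.5 0 0 0 0 0 0.12")

```text
time_s: 10.83
position: [0.4567, 0.2233, 0.2298]
tool_rot: [[-0.783, 0.622, 0.001], [0.622, 0.783, 0.0], [-0.001, 0.001, -1.0]]
ft_force: [-0.3, -0.5, 0.5]
grip_width: 0.0429
gripper_force: 0.0
```

Call:
servo_tool(deltas="0.5 0 0 0 0 0 0.12;0.5 0 0 0 0 0 0.12;0.5 0 0 0 0 0 0.12;0.5 0 0 0 0 0 0.12;0.5 0 0 0 0 0 0.12;0.5 0 0 0 0 0 0.12;0.5 0 0 0 0 0 0.12;0.5 0 0 0 0 0 0.06")

```text
time_s: 11.5
position: [0.457, 0.2225, 0.2299]
tool_rot: [[0.002, 1.0, 0.002], [1.0, -0.002, 0.0], [0.0, 0.002, -1.0]]
ft_force: [-1.4, 0.2, 0.4]
grip_width: 0.0426
gripper_force: 0.0
```

Call:
servo_tool(deltas="0.5 0 0 40 0 0 0;0.5 0 0 30 0 0 0;0.5 0 0 0 0 0 0;0.5 0 0 0 0 0 0")

```text
time_s: 11.83
position: [0.4568, 0.2224, 0.1595]
tool_rot: [[-0.004, 1.0, -0.001], [1.0, 0.004, -0.0], [-0.0, -0.001, -1.0]]
ft_force: [-0.2, -0.4, 1.2]
grip_width: 0.0427
gripper_force: 0.0
```

```bash
cat >> h.py <<'E'
def objs(p,zmin=.007,zmax=.05,c=(.517,.277),h=.1):
    X=cloud(p); m=(X[...,2]>zmin)&(X[...,2]<zmax)&(abs(X[...,0]-c[0])<h)&(abs(X[...,1]-c[1])<h*.95)
    n,l,st,_=cv2.connectedComponentsWithStats(m.astype(np.uint8))
    for i in range(1,n):
        if st[i,4]>150:
            Q=X[l==i]; zt=np.percentile(Q[:,2],97); T=Q[Q[:,2]>zt-.003]; (cc,cr)=cv2.minEnclosingCircle((T[:,:2]*1000).astype(np.float32))
            print("obj",st[i],"ztop",zt.round(4),"top circle",np.round(cc,1),round(cr,1),"bbox",cv2.minAreaRect((Q[:,:2]*1000).astype(np.float32)))
E
python3 - <<'E'
from h import *
down(); p=env.get_image("wrist"); save(p,"w3.png"); objs(p)
for n in ["spacer","spacer_mid"]: print(n,[(np.round(a["uv"]).tolist(),round(a["conf"],2),atz(p,a["uv"],.003 if n=="spacer" else .015).round(4)) for a in env.spot_point(n,p)[:2]])
plan((.459,.22,.20),(1,0))
E
```

```text
tool [[-0.004, 1.0, -0.001], [1.0, 0.004, -0.0], [-0.0, -0.001, -1.0]] [0.4568 0.2224 0.1595] 0.04267777220962077
obj [313  82  29  32 477] ztop 0.0146 top circle [461.6 330.4] 11.8 bbox ((461.4794006347656, 330.3020935058594), (23.009510040283203, 23.126487731933594), 51.55284881591797)
obj [480 126  31 141 832] ztop 0.0155 top circle [614.8 246.2] 63.6 bbox ((615.031494140625, 246.59951782226562), (128.02027893066406, 4.150107383728027), 89.03343200683594)
obj [ 358  134  124   61 1677] ztop 0.0165 top circle [544.8 277.1] 12.8 bbox ((544.801513671875, 276.99713134765625), (24.886960983276367, 111.87401580810547), 71.3047103881836)
obj [308 155  22  22 329] ztop 0.0205 top circle [454.6 275.7] 6.8 bbox ((455.04351806640625, 275.8360290527344), (18.30290985107422, 16.381929397583008), 48.8917236328125)
obj [306 212  27  31 583] ztop 0.0285 top circle [455.2 222.1] 12.0 bbox ((455.0798645019531, 222.33078002929688), (22.985578536987305, 23.251001358032227), 5.7819061279296875)
spacer [([322.0, 222.0], 0.58, array([0.4583, 0.2224, 0.003 ]))]
spacer_mid [([318.0, 226.0], 0.63, array([0.4544, 0.2219, 0.015 ]))]
shift mm (tool axes now) [ -2.6   1.1 -38.7] turn z rad 0.004 q6 12.4 t 11.9833
```

View pics/w3.png

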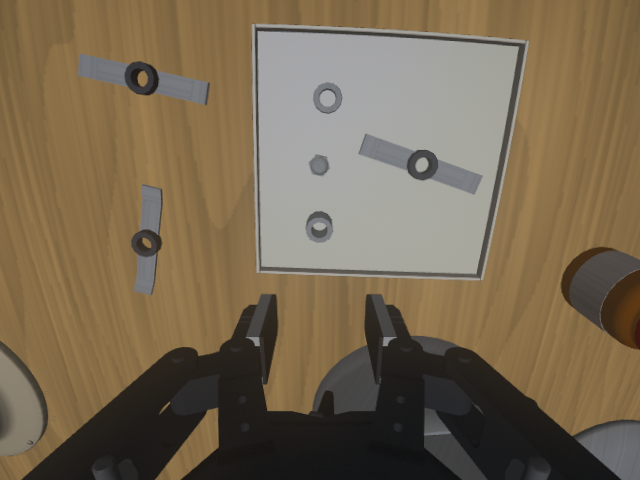

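Call:
servo_tool(deltas="0.5 0 -1.6 30 0 0 0;0.5 0 0 40 0 0 0;0.5 0 0 40 0 0 0;0.5 0 0 25 0 0 0;0.5 0 0 12 0 0 0;0.5 0 0 6 0 0 0;0.5 0 0 0 0 0 0;0.5 0 0 0 0 0 0")

```text
time_s: 12.65
position: [0.4564, 0.2227, 0.0075]
tool_rot: [[-0.004, 1.0, 0.002], [1.0, 0.004, 0.001], [0.001, 0.002, -1.0]]
ft_force: [-0.3, -0.4, 0.3]
grip_width: 0.0426
gripper_force: 0.0
```

Call:
servo_tool(deltas="0 0 0 0 0 0 0;0 0 0 0 0 0 0;0 0 0 0 0 0 0;0 0 0 0 0 0 0;0 0 0 0 0 0 0;0 0 0 0 0 0 0", newtons=35)

```text
time_s: 13.15
position: [0.4562, 0.2226, 0.0077]
tool_rot: [[-0.004, 1.0, 0.003], [1.0, 0.004, 0.001], [0.001, 0.003, -1.0]]
ft_force: [-1.0, -0.4, 7.5]
grip_width: 0.0226
gripper_force: 34.0
```

Call:
servo_tool(deltas="0 0 0 -15 0 0 0;0 0 0 -39 0 0 0;0 0 0 -40 0 0 0;0 0 0 -40 0 0 0;0 0 0 -40 0 0 0;0 0 0 -40 0 0 0;0 0 0 -20 0 0 0")

```text
time_s: 13.73
position: [0.456, 0.2227, 0.2461]
tool_rot: [[-0.004, 1.0, 0.008], [1.0, 0.004, 0.002], [0.002, 0.008, -1.0]]
ft_force: [0.9, 0.5, -0.4]
grip_width: 0.0224
gripper_force: 34.6
```

Call:
servo_tool(deltas="0 -34 12.3 0 0 0 0;0 -34 12.3 0 0 0 0;0 -34 12.3 0 0 0 0;0 -34 12.3 0 0 0 0;0 -34 12.3 0 0 0 0;0 -34 12.3 0 0 0 0;0 -34 12.3 0 0 0 0;0 -34 12.3 0 0 0 0")

```text
time_s: 14.4
position: [0.555, -0.051, 0.2412]
tool_rot: [[-0.004, 1.0, 0.001], [1.0, 0.004, -0.0], [-0.0, 0.001, -1.0]]
ft_force: [-0.3, -0.1, -0.2]
grip_width: 0.0226
gripper_force: 34.6
```

Call:
servo_tool(deltas="0 0 0 0 0 0 0;0 0 0 0 0 0 0;0 0 0 0 0 0 0")

```text
time_s: 14.65
position: [0.5545, -0.0488, 0.2406]
tool_rot: [[-0.004, 1.0, 0.0], [1.0, 0.004, 0.0], [0.0, 0.0, -1.0]]
ft_force: [0.7, 0.4, -0.7]
grip_width: 0.0225
gripper_force: 34.6
```

```bash
python3 - <<'E'
from h import *
down(); p=env.get_image("wrist"); save(p,"w4.png",(160,120,480,420),2); np.save("w4.npy",p,allow_pickle=True)
for n,z in [("shaft_top",.186),("blade_seat",.137),("spacer_mid",.24),("spacer",.23)]: print(n,[(np.round(a["uv"],1).tolist(),round(a["conf"],2),atz(p,a["uv"],z).round(4)) for a in env.spot_point(n,p)[:2]])
X=cloud(p).reshape(-1,3); r=np.hypot(X[:,0]-.5547,X[:,1]+.005)
m=(X[:,2]>.184)&(X[:,2]<.192)&(r<.012); print("tip",m.sum(),X[m].mean(0),X[m].max(0),X[m].min(0))
m=(X[:,2]>.145)&(X[:,2]<.168)&(r<.012); print("shaft",m.sum(),X[m].mean(0),X[m].max(0),X[m].min(0))
P=np.array(env.observe()["position"]); r=np.hypot(X[:,0]-P[0],X[:,1]-P[1])
m=(r<.018)&(X[:,2]>P[2]-.012)&(X[:,2]<P[2]+.03); print("sp",m.sum(),X[m].mean(0),X[m].max(0),X[m].min(0))
# rim circle
from scipy.optimize import least_squares
r=np.hypot(X[:,0]-.5547,X[:,1]+.005); m=(X[:,2]>.167)&(X[:,2]<.175)&(r>.08)&(r<.115); Q=X[m]
print(least_squares(lambda q:np.hypot(Q[:,0]-q[0],Q[:,1]-q[1])-q[2],[.5547,-.005,.093],loss="soft_l1",f_scale=.002).x,m.sum())
E
```

```text
tool [[-0.004, 1.0, 0.0], [1.0, 0.004, 0.0], [0.0, 0.0, -1.0]] [ 0.5545 -0.0488  0.2406] 0.02252587781460077
shaft_top [([316.6, 199.1], 0.78, array([ 0.5521, -0.006 ,  0.186 ])), ([321.9, 163.4], 0.33, array([0.5553, 0.0153, 0.186 ]))]
blade_seat [([321.9, 182.1], 0.83, array([ 0.5555, -0.0032,  0.137 ]))]
spacer_mid [([318.1, 313.4], 0.89, array([ 0.5535, -0.0524,  0.24  ]))]
spacer [([324.2, 299.7], 0.59, array([ 0.5566, -0.0503,  0.23  ]))]
tip 141 [ 0.55328787 -0.00414304  0.18573558] [ 5.57240710e-01 -1.40092705e-04  1.87612213e-01] [ 0.54870163 -0.00869996  0.18403566]
shaft 77 [5.53512058e-01 3.58335852e-04 1.57248966e-01] [0.55899719 0.00167679 0.16759211] [ 0.54742488 -0.00339422  0.14580751]
sp 3736 [ 0.55468027 -0.04558586  0.25515973] [ 0.56961866 -0.0368957   0.27047066] [ 0.5395702  -0.06085963  0.23596307]
[ 0.55315515 -0.00434246  0.09302001] 6324
```

View pics/w4.png

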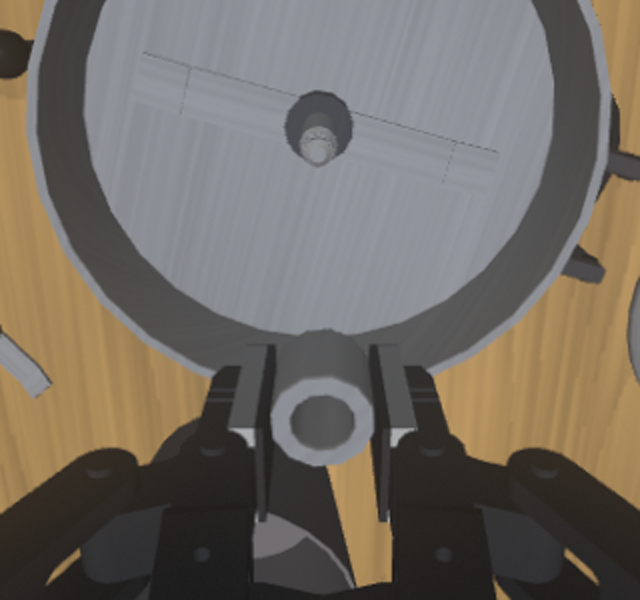

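```bash
python3 - <<'E'
from h import *
p=np.load("w4.npy",allow_pickle=True).item(); X=cloud(p)
for z in (.2585,.2595,.2605): print(z,atz(p,(321,330),z), atz(p,(321.5,329.5),z))
sub=X[308:356,294:350].reshape(-1,3); m=(sub[:,2]>.257)&(sub[:,2]<.264)&(abs(sub[:,0]-.5545)<.0125)&(abs(sub[:,1]+.05)<.016)
Q=sub[m]; print(np.median(Q,0),len(Q)); (c,r)=cv2.minEnclosingCircle((Q[:,:2]*1000).astype(np.float32)); print(c,r)
# bright ring mask
g=cv2.cvtColor(p["img"],7); 
m=(cv2.inRange(g,115,200)[308:356,292:350]>0); v,u=np.nonzero(m); pts=np.c_[u+292,v+308].astype(np.float32); print(len(pts),cv2.minEnclosingCircle(pts))
# lower blade angle
a,b=[atz(p,(160+x/2,120+y/2),.137) for x,y in ((143,52),(498,152))]; print(a,b,np.degrees(np.arctan2(*(b-a)[1::-1])))
E
```

```text
0.2585 [ 0.55490776 -0.04966811  0.2585    ] [ 0.55512793 -0.04940759  0.2585    ]
0.2595 [ 0.55490448 -0.0489943   0.2595    ] [ 0.55512289 -0.04873586  0.2595    ]
0.2605 [ 0.55490119 -0.0483205   0.2605    ] [ 0.55511784 -0.04806414  0.2605    ]
[ 0.55486649 -0.04777108  0.26007188] 1519
(555.1474609375, -48.318885803222656) 15.652286529541016
1244 ((322.0, 336.5), 29.517044067382812)
[0.48998302 0.02286869 0.137     ] [ 0.62145872 -0.01332927  0.137     ] -15.393323278245811
```

Call:
servo_tool(deltas="0 22 -0.8 0 0 0 0;0 22.4 -0.8 0 0 0 0;0 0 0 20 0 0 0;0 0 0 20 0 0 0;0 0 0 0 0 0 0;0 0 0 0 0 0 0")

```text
time_s: 15.4
position: [0.5528, -0.0044, 0.2001]
tool_rot: [[-0.005, 1.0, -0.001], [1.0, 0.005, 0.0], [0.0, -0.001, -1.0]]
ft_force: [-0.0, -0.4, 0.1]
grip_width: 0.0226
gripper_force: 34.6
```

Call:
servo_tool(deltas="0 0 0 8 0 0 0;0 0 0 8 0 0 0;0 0 0 5 0 0 0;0 0 0 0 0 0 0")

```text
time_s: 15.73
position: [0.5527, -0.0048, 0.1781]
tool_rot: [[-0.004, 1.0, -0.002], [1.0, 0.004, 0.0], [0.0, -0.002, -1.0]]
ft_force: [0.5, 0.3, -0.2]
grip_width: 0.0225
gripper_force: 34.6
```

Call:
servo_tool(deltas="0 0 0 3 0 0 0;0 0 0 3 0 0 0;0 0 0 3 0 0 0;0 0 0 0 0 0 0")

```text
time_s: 16.07
position: [0.5529, -0.0048, 0.1696]
tool_rot: [[-0.004, 1.0, -0.001], [1.0, 0.004, 0.0], [0.0, -0.001, -1.0]]
ft_force: [0.6, 0.2, -1.4]
grip_width: 0.0224
gripper_force: 34.6
```

Call:
servo_tool(deltas="0 0 0 5 0 0 0;0 0 0 5 0 0 0;0 0 0 5 0 0 0;0 0 0 5 0 0 0;0 0 0 3 0 0 0;0 0 0 0 0 0 0")

```text
time_s: 16.57
position: [0.5528, -0.0048, 0.1463]
tool_rot: [[-0.004, 1.0, -0.002], [1.0, 0.004, 0.0], [0.0, -0.002, -1.0]]
ft_force: [-0.7, -0.3, -1.2]
grip_width: 0.022
gripper_force: 34.6
```

Call:
servo_tool(deltas="0 0 0 2 0 0 0;0 0 0 2 0 0 0;0 0 0 1 0 0 0;0 0 0 0 0 0 0")

```text
time_s: 16.9
position: [0.553, -0.0048, 0.142]
tool_rot: [[-0.004, 1.0, -0.0], [1.0, 0.004, 0.0], [0.0, -0.0, -1.0]]
ft_force: [-1.0, 0.2, 0.3]
grip_width: 0.0226
gripper_force: 34.6
```

Call:
servo_tool(deltas="0 0 0 0.7 0 0 0;0 0 0 0.7 0 0 0;0 0 0 0 0 0 0")

```text
time_s: 17.15
position: [0.5532, -0.0048, 0.1417]
tool_rot: [[-0.004, 1.0, 0.001], [1.0, 0.004, -0.0], [-0.0, 0.001, -1.0]]
ft_force: [-2.3, -0.5, 7.4]
grip_width: 0.0226
gripper_force: 35.2
```

Call:
servo_tool(deltas="0.45 0 0 0 0 0 0;0.45 0 0 0 0 0 0;0.45 0 0 0 0 0 0;0.45 0 0 -5 0 0 0;0.45 0 0 -20 0 0 0;0.45 0 0 -40 0 0 0;0.45 0 0 -35 0 0 0;0.45 0 0 0 0 0 0")

```text
time_s: 17.82
position: [0.5553, -0.0052, 0.248]
tool_rot: [[-0.004, 1.0, 0.012], [1.0, 0.004, -0.003], [-0.003, 0.012, -1.0]]
ft_force: [-0.0, -1.1, 0.5]
grip_width: 0.0381
gripper_force: 0.0
```

```bash
python3 - <<'E'
from h import *
down()
for c in ["side","scene"]:
    p=env.get_image(c); X=cloud(p).reshape(-1,3); r=np.hypot(X[:,0]-.5535,X[:,1]+.0047); m=(r<.016)&(X[:,2]>.14)&(X[:,2]<.19)
    print(c,np.histogram(X[m,2],np.arange(.14,.191,.005)))
    print([(a["uv"],a["conf"]) for a in env.spot_point("spacer_mid",p)[:2]],proj(p,[.5535,-.0047,.149]))
plan((.5448,.2771,.17),(.3206,.9472))
E
```

```text
tool [[-0.004, 1.0, 0.012], [1.0, 0.004, -0.003], [-0.003, 0.012, -1.0]] [ 0.5553 -0.0052  0.248 ] 0.038094566432374515
side (array([22, 20, 23, 34, 41, 13, 14,  7, 17,  4]), array([0.14 , 0.145, 0.15 , 0.155, 0.16 , 0.165, 0.17 , 0.175, 0.18 ,
       0.185, 0.19 ]))
[([337.5, 228.5], 0.51)] [[334.81949074 226.11358761]]
scene (array([15, 12, 20, 15, 31, 10,  7, 11,  6,  8]), array([0.14 , 0.145, 0.15 , 0.155, 0.16 , 0.165, 0.17 , 0.175, 0.18 ,
       0.185, 0.19 ]))
[([343.5, 241.5], 0.67), ([429.0, 223.9], 0.33)] [[343.76384309 241.82786472]]
shift mm (tool axes now) [281.8  -6.6  69.9] turn z rad -1.24 q6 -13.0 t 18.0167
```

Call:
servo_tool(deltas="0.5 35 -1 0 0 0 0;0.5 35 -1 0 0 0 0;0.5 35 -1 0 0 0 0;0.5 35 -1 0 0 0 0;0.5 35 -1 0 0 0 0;0.5 35 -1 0 0 0 0;0.5 35 -1 0 0 0 0;0.5 36.5 -1 0 0 0 0")

```text
time_s: 18.68
position: [0.5433, 0.2781, 0.2392]
tool_rot: [[-0.004, 1.0, -0.003], [1.0, 0.004, -0.001], [-0.001, -0.003, -1.0]]
ft_force: [1.0, -0.4, -0.1]
grip_width: 0.043
gripper_force: 0.0
```

Call:
servo_tool(deltas="0.5 0 0 20 0 0 -0.12;0.5 0 0 20 0 0 -0.12;0.5 0 0 20 0 0 -0.12;0.5 0 0 20 0 0 -0.12;0.5 0 0 10 0 0 -0.12;0.5 0 0 0 0 0 -0.12;0.5 0 0 0 0 0 -0.12;0.5 0 0 0 0 0 -0.12")

```text
time_s: 19.35
position: [0.5433, 0.2764, 0.1488]
tool_rot: [[-0.825, 0.565, -0.004], [0.565, 0.825, -0.001], [0.002, -0.003, -1.0]]
ft_force: [0.2, -0.5, 0.4]
grip_width: 0.0427
gripper_force: 0.0
```

Call:
servo_tool(deltas="0.5 0 0 0 0 0 -0.12;0.5 0 0 0 0 0 -0.12;0.5 0 0 0 0 0 -0.04;0.5 0 0 0 0 0 0;0.5 0 0 0 0 0 0")

```text
time_s: 19.77
position: [0.5435, 0.2765, 0.1496]
tool_rot: [[-0.947, 0.323, -0.002], [0.323, 0.947, -0.001], [0.002, -0.001, -1.0]]
ft_force: [-0.4, 1.1, -0.2]
grip_width: 0.0426
gripper_force: 0.0
```

```bash
python3 - <<'E'
from h import *
down(); p=env.get_image("wrist"); save(p,"w5.png",(80,0,560,400),1.5); objs(p)
print([(np.round(a["uv"],1).tolist(),round(a["conf"],2),atz(p,a["uv"],.003).round(4)) for a in env.spot_point("upper_blade",p)[:2]])
E
```

```text
tool [[-0.947, 0.323, -0.002], [0.323, 0.947, -0.001], [0.002, -0.001, -1.0]] [0.5435 0.2765 0.1496] 0.04260525835824242
obj [337  99  30  31 489] ztop 0.0146 top circle [461.9 330.2] 12.0 bbox ((461.7430725097656, 330.05828857421875), (23.183198928833008, 22.884218215942383), 73.74177551269531)
obj [274 117  22  25 387] ztop 0.0207 top circle [455.7 275.8] 6.8 bbox ((455.160888671875, 275.5144348144531), (18.07383155822754, 16.581918716430664), 45.172813415527344)
obj [310 164  22  29 391] ztop 0.0113 top circle [500.6 291.1] 12.9 bbox ((502.7098693847656, 290.03253173828125), (17.843833923339844, 24.088022232055664), 71.97151947021484)
obj [307 208  30  42 622] ztop 0.0168 top circle [544.5 276.6] 12.9 bbox ((545.294677734375, 276.178955078125), (25.47650909423828, 37.41707229614258), 53.475624084472656)
obj [313 261  19  25 299] ztop 0.0114 top circle [591.  260.9] 10.4 bbox ((586.6296997070312, 262.7304992675781), (17.027103424072266, 23.541194915771484), 71.36527252197266)
obj [277 287 100  33 505] ztop 0.0154 top circle [616.4 256.7] 49.2 bbox ((615.2752685546875, 256.7306213378906), (100.20958709716797, 3.833218812942505), 89.38871765136719)
[([320.9, 227.5], 0.68, array([0.5457, 0.2756, 0.003 ]))]
```

View pics/w5.png

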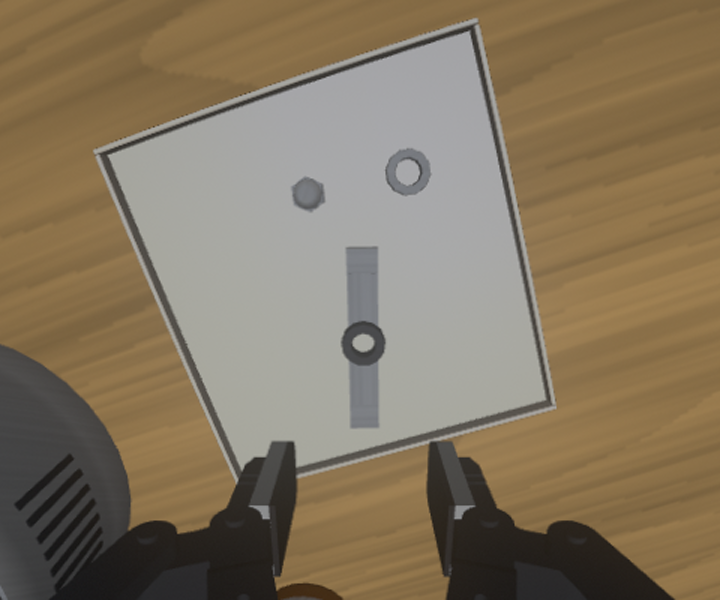

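Call:
servo_tool(deltas="0.5 -1 0.3 35 0 0 0;0.5 0 0 40 0 0 0;0.5 0 0 35 0 0 0;0.5 0 0 20 0 0 0;0.5 0 0 9 0 0 0;0.5 0 0 4.5 0 0 0;0.5 0 0 0 0 0 0;0.5 0 0 0 0 0 0")

```text
time_s: 20.53
position: [0.5458, 0.2769, 0.0086]
tool_rot: [[-0.947, 0.321, 0.002], [0.321, 0.947, 0.001], [-0.002, 0.001, -1.0]]
ft_force: [-0.6, -0.2, -0.1]
grip_width: 0.0428
gripper_force: 0.0
```

Call:
servo_tool(deltas="0 0 0 0 0 0 0;0 0 0 0 0 0 0;0 0 0 0 0 0 0;0 0 0 0 0 0 0;0 0 0 0 0 0 0;0 0 0 0 0 0 0", newtons=50)

```text
time_s: 21.03
position: [0.5459, 0.277, 0.0089]
tool_rot: [[-0.947, 0.321, 0.003], [0.321, 0.947, 0.001], [-0.003, 0.002, -1.0]]
ft_force: [0.5, 0.9, 6.0]
grip_width: 0.0227
gripper_force: 48.9
```

Call:
servo_tool(deltas="0 0 0 -5 0 0 0;0 0 0 -10 0 0 0;0 0 0 -20 0 0 0;0 0 0 0 0 0 0;0 0 0 0 0 0 0")

```text
time_s: 21.45
position: [0.5455, 0.2767, 0.0435]
tool_rot: [[-0.947, 0.321, 0.002], [0.321, 0.947, 0.001], [-0.002, 0.001, -1.0]]
ft_force: [-0.7, 0.1, -0.7]
grip_width: 0.0229
gripper_force: 49.1
```

```bash
python3 - <<'E'
from h import *
down(); o=env.observe(); print(o["ft_force"],o["gripper_force"],o["grip_width"])
p=env.get_image("wrist"); save(p,"w6.png",(160,180,480,420),2)
X=cloud(p).reshape(-1,3); m=(X[:,2]>.03)&(X[:,2]<.06)&(abs(X[:,0]-.546)<.07)&(abs(X[:,1]-.277)<.04); Q=X[m]-np.array(o["position"]); T=Q@np.array(o["tool_rot"])
k=abs(T[:,1])<.0095
b=k&(T[:,0]>.016)&(T[:,0]<.037)&(T[:,2]>-.015); print(b.sum(),T[b].mean(0),T[b].min(0),T[b].max(0))
if b.sum()>50: print(np.polyfit(T[b,0],T[b,2],1),np.polyfit(T[b,1],T[b,2],1),"yaw",np.polyfit(T[b,0],T[b,1],1))
E
```

```text
tool [[-0.947, 0.321, 0.002], [0.321, 0.947, 0.001], [-0.002, 0.001, -1.0]] [0.5455 0.2767 0.0435] 0.022860749009724644
[-0.65447737  0.06949291 -0.74711027] 49.1164474748075 0.022860749009724644
1573 [ 0.026751   -0.00045624  0.00226957] [ 0.01602585 -0.00940249  0.00031117] [0.03698255 0.00849451 0.00428651]
[-0.00338062  0.00236   ] [0.00136063 0.00227019] yaw [ 0.00422563 -0.00056928]
```

View pics/w6.png

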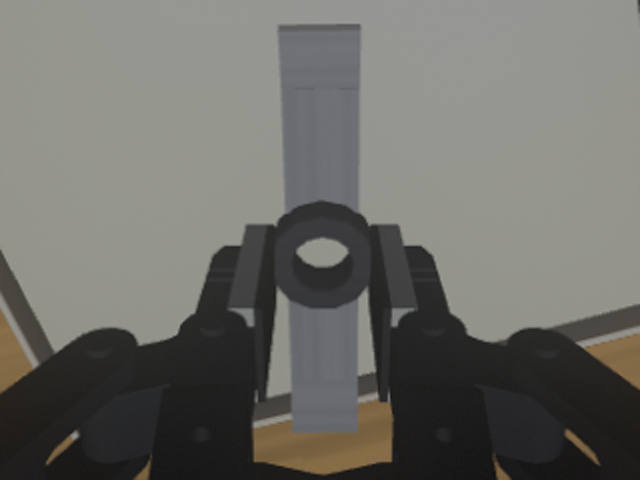

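Call:
servo_tool(deltas="0 0 0 -30 0 0 0;0 0 0 -40 0 0 0;0 0 0 -40 0 0 0;0 0 0 -40 0 0 0;0 0 0 -30 0 0 0;0 0 0 -12 0 0 0;0 0 0 0 0 0 0")

```text
time_s: 22.08
position: [0.5458, 0.2768, 0.2369]
tool_rot: [[-0.947, 0.321, 0.005], [0.321, 0.947, 0.001], [-0.004, 0.003, -1.0]]
ft_force: [-0.1, -0.9, -1.0]
grip_width: 0.0227
gripper_force: 49.4
```

```bash
python3 - <<'E'
from h import *
down(); plan((.541,-.048,.235),(.9641,-.2656))
p=env.get_image("wrist"); P=np.array(env.observe()["position"]); print((atz(p,(321,306.5),P[2]+.0061)-P)*1e3)
E
```

```text
tool [[-0.947, 0.321, 0.005], [0.321, 0.947, 0.001], [-0.004, 0.003, -1.0]] [0.5458 0.2768 0.2369] 0.02274909656834922
shift mm (tool axes now) [ -99.7 -309.2    1.4] turn z rad 1.513 q6 -55.5 t 22.0833
[-1.59953522  1.11019738  6.1       ]
```

Call:
servo_tool(deltas="0 -10 -31 0 0 0 0;0 -10 -31 0 0 0 0;0 -10 -31 0 0 0 0;0 -10 -31 0 0 0 0;0 -10 -31 0 0 0 0;0 -10 -31 0 0 0 0;0 -10 -31 0 0 0 0;0 -10 -31 0 0 0 0")

```text
time_s: 22.8
position: [0.5401, 0.0146, 0.2317]
tool_rot: [[-0.947, 0.321, -0.005], [0.321, 0.947, 0.001], [0.005, -0.001, -1.0]]
ft_force: [1.2, 0.5, -0.3]
grip_width: 0.0227
gripper_force: 49.4
```

Call:
servo_tool(deltas="0 -10 -31 0 0 0 0;0 -10 -31 0 0 0 0;0 0 0 0 0 0 0.12;0 0 0 0 0 0 0.12;0 0 0 0 0 0 0.12;0 0 0 0 0 0 0.12;0 0 0 0 0 0 0.12;0 0 0 0 0 0 0.12")

```text
time_s: 23.47
position: [0.5394, -0.0489, 0.2316]
tool_rot: [[-0.495, 0.869, -0.005], [0.869, 0.495, 0.001], [0.004, -0.003, -1.0]]
ft_force: [-0.5, -0.2, -0.9]
grip_width: 0.0228
gripper_force: 49.4
```

Call:
servo_tool(deltas="0 0 0 0 0 0 0.12;0 0 0 0 0 0 0.12;0 0 0 0 0 0 0.12;0 0 0 0 0 0 0.12;0 0 0 0 0 0 0.12;0 0 0 0 0 0 0.12;0 0 0 0 0 0 0.073;0 0 0 0 0 0 0")

```text
time_s: 24.13
position: [0.5395, -0.0489, 0.2318]
tool_rot: [[0.268, 0.963, -0.004], [0.963, -0.268, 0.001], [0.0, -0.005, -1.0]]
ft_force: [0.3, -0.9, -0.6]
grip_width: 0.0227
gripper_force: 49.4
```

Call:
servo_tool(deltas="0 0 0 0 0 0 0;0 0 0 0 0 0 0")

```text
time_s: 24.3
position: [0.5399, -0.049, 0.2331]
tool_rot: [[0.264, 0.965, -0.002], [0.965, -0.264, 0.001], [0.0, -0.002, -1.0]]
ft_force: [0.7, 0.6, -1.3]
grip_width: 0.0224
gripper_force: 49.4
```

```bash
python3 - <<'E'
from h import *
from scipy.optimize import least_squares
down(); p=env.get_image("wrist"); save(p,"w7.png",(140,80,500,400),2); np.save("w7.npy",p,allow_pickle=True)
X=cloud(p).reshape(-1,3); r=np.hypot(X[:,0]-.5535,X[:,1]+.0045)
m=(X[:,2]>.184)&(X[:,2]<.192)&(r<.012); print("tip",m.sum(),X[m].mean(0),X[m].max(0),X[m].min(0))
m=(X[:,2]>.158)&(X[:,2]<.166)&(r<.016); print("spacer top",m.sum(),X[m].mean(0),X[m].max(0),X[m].min(0))
r=np.hypot(X[:,0]-.5547,X[:,1]+.005); m=(X[:,2]>.167)&(X[:,2]<.175)&(r>.08)&(r<.115); Q=X[m]
print(least_squares(lambda q:np.hypot(Q[:,0]-q[0],Q[:,1]-q[1])-q[2],[.5547,-.005,.093],loss="soft_l1",f_scale=.002).x,m.sum())
P=np.array(env.observe()["position"]); R=np.array(env.observe()["tool_rot"])
print("ring px guess",(atz(p,(321,306.5),P[2]+.0061)-P)@R*1e3)
E
```

```text
tool [[0.264, 0.965, -0.002], [0.965, -0.264, 0.001], [0.0, -0.002, -1.0]] [ 0.5399 -0.049   0.2331] 0.02235193261400768
tip 25 [ 0.55423375 -0.00154091  0.18507485] [ 5.57579152e-01 -1.72600353e-04  1.86582376e-01] [ 0.55139796 -0.00309978  0.1840395 ]
spacer top 409 [5.54884120e-01 2.63821235e-04 1.61259602e-01] [0.56489425 0.00650741 0.16570452] [ 0.54187702 -0.01085003  0.15813043]
[ 0.55317793 -0.00439518  0.09302789] 6807
ring px guess [ 4.47661101  0.28372524 -6.10024432]
```

View pics/w7.png

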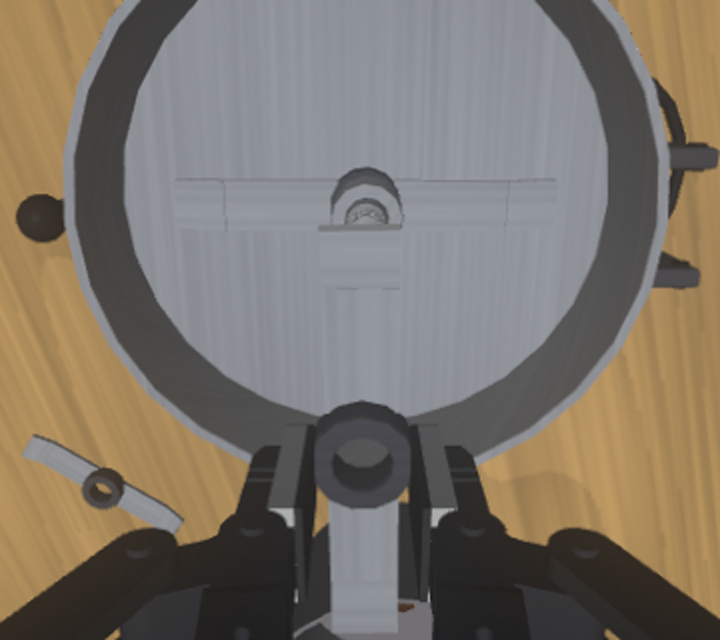

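```bash
python3 - <<'E'
from h import *
np.set_printoptions(precision=2,suppress=True)
def tool(P,R):
    T=np.eye(4);T[:3,:3]=R;T[:3,3]=P;return T
w4=np.load("w4.npy",allow_pickle=True).item();w7=np.load("w7.npy",allow_pickle=True).item()
R4=np.array([[-.004,1,0],[1,.004,0],[0,0,-1]]); R7=np.array(env.observe()["tool_rot"]);P7=env.observe()["position"]
C4=w4["world_to_cam"]@tool([.5545,-.0488,.2406],R4); C7=w7["world_to_cam"]@tool(P7,R7)
print((C4-C7)[:3]*1000)
import copy
for nm,p,C,box in (("w4 spacer",w4,C4,(308,356,296,347)),("w7 boss",w7,C7,(278,336,294,348))):
    q=dict(p); q["world_to_cam"]=C4; X=cloud(q)[box[0]:box[1],box[2]:box[3]].reshape(-1,3)*1000
    rr=np.hypot(X[:,0],X[:,1])<16; X=X[rr&(X[:,2]>-30)&(X[:,2]<5)]
    h=np.histogram(X[:,2],np.arange(-30,5,1)); k=h[0].argmax(); print(nm,h[0])
    zt=-19.3 if "sp" in nm else -6.5
    T=X[abs(X[:,2]-zt)<1.2]; c,r=cv2.minEnclosingCircle(T[:,:2].astype(np.float32)); print(len(T),np.median(T,0),"enc",np.array(c),r, "mid y",(T[:,1].max()+T[:,1].min())/2)
# expected pixel of ring circle on axis
for nm,z,R in (("w4 spacer",-19.3,12),("boss",-6.1,13),("boss",-7,13)):
    q=dict(w4); q["world_to_cam"]=C4; a=np.linspace(0,6.283,60); u=proj(q,np.c_[R*np.cos(a),R*np.sin(a),0*a+z]/1000); print(nm,z,u.min(0),u.max(0))
E
```

```text
[[-0.61  0.01 -0.87 -0.13]
 [-0.06 -0.86  0.15 -0.22]
 [ 0.14  0.62  0.05  0.29]]
w4 spacer [  0   0   0   0   0   0   0   0  10 273 732 261  98  65  69  69  57  51
  41  48  43  21  38  34  23  30  23  24  16  18  19  10   8   2]
1194 [  0.37   0.4  -19.5 ] enc [-0.31  1.38] 12.733820915222168 mid y 0.46662394324763756
w7 boss [  0   0   0   0   0   0   1   7   8  21  14   5  16  12  19  12  14  11
  24  17  11  25 309 736 284 113  87  71  72  79  78 133 113  48]
1251 [ 2.49  0.41 -6.59] enc [ 0.05 -0.02] 15.917865753173828 mid y -0.22521723231831015
w4 spacer -19.3 [292.69 306.08] [347.46 352.75]
boss -6.1 [292.79 289.66] [347.47 337.25]
boss -7 [292.64 290.56] [347.61 338.34]
```

Call:
servo_tool(deltas="0 22 0.4 0 0 0 0;0 22.4 0.4 0 0 0 0;0 0 0 20 0 0 0;0 0 0 16 0 0 0;0 0 0 0 0 0 0;0 0 0 0 0 0 0")

```text
time_s: 24.85
position: [0.5526, -0.0065, 0.1979]
tool_rot: [[0.265, 0.964, -0.002], [0.964, -0.265, 0.0], [-0.0, -0.002, -1.0]]
ft_force: [-0.2, 0.5, -0.4]
grip_width: 0.0228
gripper_force: 49.4
```

```bash
python3 - <<'E'
from h import *
down(); plan((.5524,-.0064,.197),(.965,-.264))
p=env.get_image("wrist"); save(p,"w8.png",(240,200,400,360),4)
E
```

```text
tool [[0.265, 0.964, -0.002], [0.964, -0.265, 0.0], [-0.0, -0.002, -1.0]] [ 0.5526 -0.0065  0.1979] 0.022750213576226693
shift mm (tool axes now) [ 0.  -0.2  0.9] turn z rad -0.001 q6 2.4 t 24.85
```

View pics/w8.png

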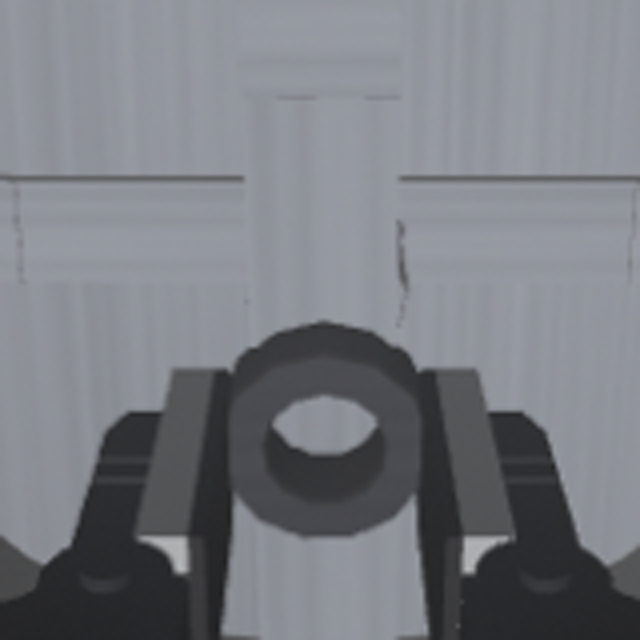

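Call:
servo_tool(deltas="0 0.6 -0.3 3 0 0 0;0 0 0 5 0 0 0;0 0 0 5 0 0 0;0 0 0 0 0 0 0")

```text
time_s: 25.23
position: [0.5522, -0.0059, 0.1844]
tool_rot: [[0.266, 0.964, -0.001], [0.964, -0.266, 0.0], [-0.0, -0.002, -1.0]]
ft_force: [0.0, -0.9, -0.9]
grip_width: 0.0226
gripper_force: 49.4
```

Call:
servo_tool(deltas="0 0 0 3 0 0 0;0 0 0 2 0 0 0;0 0 0 2 0 0 0;0 0 0 0 0 0 0")

```text
time_s: 25.57
position: [0.5525, -0.0058, 0.1779]
tool_rot: [[0.266, 0.964, -0.001], [0.964, -0.266, 0.0], [-0.0, -0.001, -1.0]]
ft_force: [-0.1, 0.0, -0.3]
grip_width: 0.0226
gripper_force: 49.4
```

Underside now about 0.172, no force; continue slowly onto the full shaft.

Call:
servo_tool(deltas="0 0 0 1.5 0 0 0;0 0 0 1.5 0 0 0;0 0 0 1.5 0 0 0;0 0 0 0 0 0 0")

```text
time_s: 25.9
position: [0.5525, -0.0058, 0.1735]
tool_rot: [[0.266, 0.964, -0.001], [0.964, -0.266, 0.0], [-0.0, -0.001, -1.0]]
ft_force: [0.4, -0.0, -1.9]
grip_width: 0.0227
gripper_force: 49.4
```

Call:
servo_tool(deltas="0 0 0 1.5 0 0 0;0 0 0 1.5 0 0 0;0 0 0 1.5 0 0 0;0 0 0 0 0 0 0")

```text
time_s: 26.23
position: [0.5525, -0.0058, 0.1689]
tool_rot: [[0.266, 0.964, -0.001], [0.964, -0.266, 0.0], [-0.0, -0.001, -1.0]]
ft_force: [-0.8, -0.4, -0.4]
grip_width: 0.0225
gripper_force: 49.4
```

Call:
servo_tool(deltas="0 0 0 1 0 0 0;0 0 0 1 0 0 0;0 0 0 0 0 0 0")

```text
time_s: 26.48
position: [0.5526, -0.0058, 0.1671]
tool_rot: [[0.266, 0.964, -0.0], [0.964, -0.266, 0.0], [-0.0, -0.0, -1.0]]
ft_force: [0.2, 0.3, -1.0]
grip_width: 0.0226
gripper_force: 49.4
```

Call:
servo_tool(deltas="0 0 0 0.6 0 0 0;0 0 0 0.4 0 0 0;0 0 0 0 0 0 0")

```text
time_s: 26.73
position: [0.5527, -0.0058, 0.1667]
tool_rot: [[0.266, 0.964, 0.001], [0.964, -0.266, -0.0], [0.0, 0.001, -1.0]]
ft_force: [-1.2, 0.8, 3.5]
grip_width: 0.0225
gripper_force: 49.9
```

Seated at 0.1667 as predicted (0.1669), with contact force. Release, rise and check.

Call:
servo_tool(deltas="0 0 0 0.4 0 0 0;0.45 0 0 0 0 0 0;0.45 0 0 0 0 0 0;0.45 0 0 0 0 0 0;0.45 0 0 -3 0 0 0;0.45 0 0 -15 0 0 0;0.45 0 0 -30 0 0 0;0.45 0 0 -40 0 0 0")

```text
time_s: 27.4
position: [0.5516, -0.0056, 0.2528]
tool_rot: [[0.266, 0.964, -0.006], [0.964, -0.266, 0.001], [-0.0, -0.006, -1.0]]
ft_force: [0.7, 0.3, -0.5]
grip_width: 0.0386
gripper_force: 0.0
```

Call:
servo_tool(deltas="0.45 -20 0 -10 0 0 0;0.45 -30 0 0 0 0 0;0.45 0 0 0 0 0 0;0.45 0 0 0 0 0 0")

```text
time_s: 27.73
position: [0.5392, -0.0549, 0.264]
tool_rot: [[0.268, 0.963, -0.0], [0.963, -0.268, 0.0], [0.0, -0.0, -1.0]]
ft_force: [-0.0, 0.6, -0.5]
grip_width: 0.0387
gripper_force: 0.0
```

```bash
python3 - <<'E'
from h import *
down(); p=env.get_image("wrist"); save(p,"w9.png",(140,80,500,400),2)
X=cloud(p).reshape(-1,3); d=X-[.5533,-.0045,0]; a=d[:,0]*.266+d[:,1]*.964; b=d[:,0]*.964-d[:,1]*.266
m=(abs(a)<.038)&(abs(a)>.015)&(abs(b)<.008)&(X[:,2]>.15)&(X[:,2]<.175); print(m.sum(),X[m,2].mean(),"tilt",np.polyfit(a[m],X[m,2],1),np.polyfit(b[m],X[m,2],1))
m=(abs(a)<.057)&(abs(b)<.02)&(X[:,2]>.155)&(X[:,2]<.18); print(cv2.minAreaRect((X[m,:2]*1000).astype(np.float32)))
E
```

```text
tool [[0.268, 0.963, -0.0], [0.963, -0.268, 0.0], [0.0, -0.0, -1.0]] [ 0.5392 -0.0549  0.264 ] 0.03867753576365373
1392 0.16454990544831455 tilt [0.00038287 0.16454894] [-0.0017241   0.16454992]
((553.2395629882812, -4.429721832275391), (111.33860778808594, 24.71674919128418), 75.46124267578125)
```

View pics/w9.png

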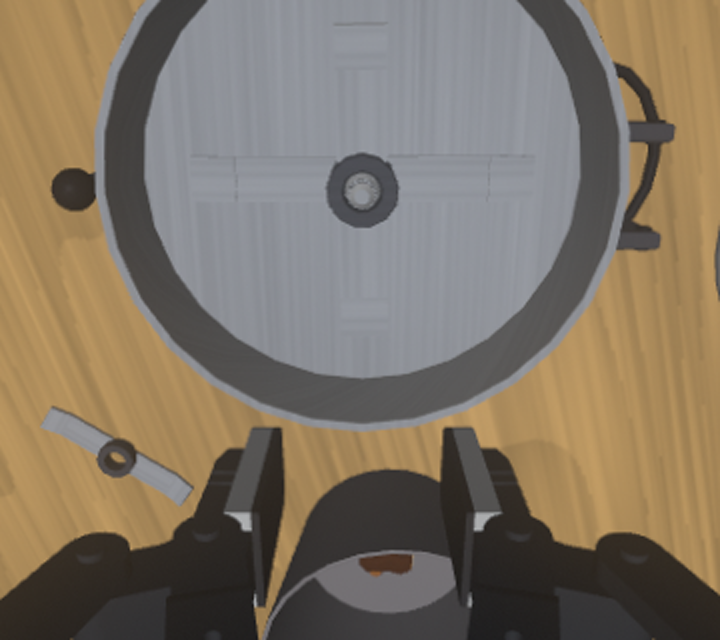

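```bash
python3 -c "
from rig import env
print(env.close_job())"
```

```text
the job is handed in; nothing more can be done
None
```

The job is handed in, at about 28 s on the robot's clock; no verdict came back. The root is in the tub. The tall spacer is home on the lower blade, and the upper blade from the tray lies flat on it, square across the lower blade. The gripper is clear of everything, and I went near neither the short spacer, the cap nut nor the jar.

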